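Fit the slicing disc on the vegetable cutter and spin it by hand

ROBOT

A 6-joint arm with a two-finger parallel gripper is mounted at the origin on the work surface. World frame = base frame: x ahead of the robot, y to its left, z up, the work surface at z = 0. Lengths are in m, angles in rad, forces in N, time in s.
With the tool pointing down it reaches from about 0.3 to 0.775 m from the base axis. Payload 14.6 kg.
Tool frame: the origin (TCP) lies midway between the tips of the shut fingers; the grasp point (between the pads) lies 19 mm behind it; z points along the fingers, x is the direction in which the jaws open and shut, and the axes are right-handed (so a half turn about z gives the same grasp; the last joint's range is limited). The gripper opens to 94 mm and grips with 3 to 60 N. Pads are 16 mm wide; open, the fingers measure 119 mm over their backs; the gripper's body (75 mm by 177 mm) begins 78 mm behind the grasp point.
Start: joints at [1.281, 0.3, 1.521, -0, 1.321, -0.067], TCP at [0.122, 0.536, 0.205] pointing down, gripper open.
Joint ranges: [-3.03, 3.03], [-0.79, 2.21], [0.23, 2.52], [-1.04, 4.18], [0, 3.07], [-2.55, 2.55]. Speed limits (rad/s): [2.22, 2.22, 2.57, 3.14, 3.14, 3.14].

INTERFACE

Orientations are given as a unit quaternion [x, y, z, w].
In Python, from rig import bot gives the robot as it stands.
- The arm moves only by the tool apply_moves, never from a script. Its argument "commands" is a list of rows, each an object with "jaw": the finger opening in mm, from 0 to 94; "offset": the shift along the tool's x, y, z in mm, a list of three; "angular": the turn, a rotation vector about the tool's x, y, z in rad, a list of three. A call has exactly 5 rows; each row shifts and turns the commanded pose from where the row before left it, along the tool's axes as they then stand; what a row does not reach is not made up. A row lasts 1/8 s, in which the tool goes at most 62.5 mm and 10.7 degrees, less where a joint would pass 70% of its speed; a pose out of reach is approached as far as the arm can. A call with a gripper value outside its range is refused whole. The fingers move at their own pace and stop on an object; the grip force is fixed at half the most. Time passes only in rows, so rows that do not move let the fingers close, or fill a call up. It gives the time, the measured TCP pose, the force and the opening at its end, in the units of the state.
- bot.get_obs(): the state, without advancing time (a new reading comes with each control period).
- bot.camera(name): name is "side" or "top" or "wrist"; returns a dict with "color" (420x560x3 uint8, red, green, blue), "z_map" (420x560 float32, m along the optical axis (not along the pixel's ray), 0 where there is no reading), "fx", "fy", "cx", "cy" (pixels), "eye" and "attitude" of the camera in the world. Camera axes: x right, y up, looking along -z (the intrinsics and any distortion apply to the point x, -y, -z); pixel columns grow to the right and rows downward; lengths in m; the calibration is good to about 2 mm. A picture is of the moment at which its call begins.
- bot.finish_job(): hands the job in, once; it reports no verdict.
The state is a dict: "clock": time; "joint_positions": joint angles; "joint_vel": joint speeds; "tau": joint torques, N m; "position": TCP position; "orientation": TCP orientation; "contact_force": force on the tool from outside, world axes, zero at the start; "moment": the same for the moment, N m; "grip_width": finger opening in m.
Only numpy, scipy, OpenCV 4.12 (cv2) and the standard library are available. Lean on these libraries where they do the work, as an engineer would, in place of code of your own. Each camera call takes 0.05 s, during which the arm holds its last target.

TASK

Fit the slicing disc (the one with the single straight blade, not the grater) on the vegetable cutter's spindle: turn it until its slots drop over the drive key, then press it fully home past the stiff rubber seal, firmly but without force. Then, with it home, turn it by hand through at least one full turn in the cutting direction (anticlockwise seen from above) to check that it runs clear of the chamber, keeping the fingers off the blade, and leave it home, still and let go. Leave the grater, the squeeze bottle and the pusher where they stand.

Things in the scene. Friction and masses are not known exactly. Their poses are not given: they have to be found in the camera images.
- slicer_hub (a point): Centre of the slicing disc's black round hub, half-way up (27.5 mm above the disc's underside). Hub: 44 mm across, standing from the plate up to 55 mm above the underside, to be gripped from above; an 18 mm bore runs right through it. Axes as slicer; z is up, along the bore.
- slicer: Slicing disc, 0.35 to 0.55 kg, level on the bench at the start; origin mid-underside, z up. Steel plate 176 mm across, faces 10 and 13 mm above the underside. The hub's lowest 9 mm have two crossed slots 12.6 mm wide, along this frame's x and y, that drop over the drive key (so any of four positions a quarter turn apart).
- slicer_bar (a point): On the slicing disc, middle of the flat back of its one straight radial bar: 55 mm along +x from the disc's axis, 21 mm above its underside. The bar runs along x from 30 to 80 mm off the axis, flanks at y = -4 and +4 mm, from the plate (13 mm) up to 29 mm above the underside. The blade is on its +y side; -y is the safe back, to push on.
- blade: Sharp blade of the slicing disc: thin plate 48 mm long, 18 mm wide, on the front (+y) side of the bar, 23 to 27 mm above the disc's underside; origin at its centre. Not to be pressed with the fingers.
- machine: Vegetable cutter, fixed, white, its feed head taken off. Origin on the bench straight below the spindle; z up. Round drum, 116 mm radius, 110 mm high, below the chamber; motor housing from y = -130 to -285 mm in this frame, x = -135 to 135 mm, 195 mm high (pin and hinges on it to 208 mm); discharge chute at -x.
- chamber: Round open-topped cutting chamber on the cutter: metal wall of inner radius 99 mm, outer 105 mm; origin at the middle of its floor, 110 mm above the bench; its rim is 65 mm above the floor. A disc that is home clears the wall by about 10 mm all round.
- spindle_seat (a point): Fixed point (does not turn) on the spindle axis at the top of its flange (48 mm across), where the disc's underside rests when home, 130 mm above the bench. The shaft, 16 mm across, rises 42 mm from here, then tapers to 6 mm at 52 mm. A drive key, a bar 38 x 9 mm and 8 mm high, lies across the flange through the axis at an angle that no reading tells: see it from above or feel for it.
- spindle (a joint): Turn of the spindle (shaft, flange, key, seal) since the start, rad, positive anticlockwise from above, 6.28 for the full turn; 0 at the start whatever the key's angle. Stiff (0.12 N m), it stays where left and hardly follows a disc that only rests on the key. On the key the disc's underside is 8 mm above home; when the slots meet the key it drops 2.5 mm, onto the seal.
- seal: Black rubber splash seal round the spindle flange, 68 mm across, 54 mm inside, 12.5 mm high; origin mid-underside. A stiff slip fit: at the start its top is 15.5 mm above the seat point and the disc's plate meets it 5.5 mm before home; the disc's weight does not move it, about 10 N of hand pressure pushes disc and seal down the rest of the way, and the seal stays down.
- grater: Grating disc, a bystander: size and hub of the slicing disc but with many small round teeth and no bar; origin mid-underside. The two discs lie on the bench, in either order.
- squeeze: Squeeze bottle, a bystander, 64 mm across and 162 mm high; origin under its foot.
- pusher: Food pusher of the cutter, a bystander standing on end, 58 mm across with an 82 mm plate at the top, 120 mm high; origin under its foot.
Not all that is in view belongs to the job. What is shaped like the slicer but red is not meant.

How it is judged:
On the way, in this order (a step that is already met when the one before it is completed fails the run):
1. The slicing disc is fully home on the spindle flange (within 3 mm) and level (z of slicer in the frame of spindle_seat between -0.003 and 0.003 m and horizontal distance between slicer and spindle_seat below 0.004 m and angle between slicer's own z axis and vertical below 0.05 rad), for 0.2 s.
2. With the disc home, the spindle has been turned about one full turn anticlockwise from its start, the disc clear of the chamber (value of joint spindle above 5.9 rad and z of slicer in the frame of spindle_seat below 0.003 m and horizontal distance between slicer and spindle_seat below 0.004 m and contact force between slicer and chamber below 0.5 N), for 0.1 s.
At the end, for the whole second after the job is handed in: The slicing disc sits on the spindle flange, home within 3 mm in height and 4 mm sideways, level within 0.05 rad and at rest; the spindle has been turned about one full turn anticlockwise (at least 5.9 rad) from its start and stands still (all of step 1 and value of joint spindle above 5.9 rad and velocity of joint spindle between -0.05 and 0.05 rad/s and linear speed of slicer below 0.02 m/s); the robot touches nothing.
It fails at once if The slicing disc was forced: more than 70 N between it and the cutter (contact force between slicer and machine above 70 N).
It fails at once if The disc was driven against the chamber with more than 10 N (contact force between slicer and chamber above 10 N).
It fails at once if A finger pressed on the cutting blade (more than 3 N) (contact force between the fingers and blade above 3 N).
It fails at once if The grater, the squeeze bottle or the pusher was moved by more than 30 mm (distance of any of grater, squeeze, pusher from where it was at the start of the episode above 0.03 m).
It also fails if it takes over 70 s, if anything falls off the work surface, if the arm or the gripper's body presses on something with over 40 N, if the wrist force passes 120 N, or if a joint passes its speed limit or range.

## Working session

There is one attempt and no reset: what is moved stays moved. The work goes in short steps, Python scripts to look and compute and a tool call to move; the robot and the scene stay as the last step left them, time stands still between calls to the robot, and variables do not carry over. Pictures are saved under pics/ and viewed, and the job is handed in when it is done.

Besides the shell and the picture viewer there is one more tool, called as name(argument=value, ...) on one line, values as JSON. apply_moves: Moves the arm, as the interface text tells. Its arguments: {"type":"object","properties":{"commands":{"type":"array","items":{"type":"object","properties":{"jaw":{"type":"number"},"offset":{"type":"array","items":{"type":"number"}},"angular":{"type":"array","items":{"type":"number"}}}}}},"required":["commands"]}

```bash
ls; mkdir -p pics
python3 - <<'E'
from rig import bot
import cv2,numpy as np
o=bot.get_obs(); print(o)
for n in ["side","top","wrist"]:
    c=bot.camera(n); cv2.imwrite(f"pics/a_{n}.png",c["color"][:,:,::-1]); np.savez(f"a_{n}.npz",**c)
    print(n,[c[k] for k in("fx","fy","cx","cy","eye","attitude")],c.keys())
E
```

```text
pics
{'clock': 0.0, 'joint_positions': array([ 1.28141645e+00,  3.00495761e-01,  1.52160122e+00, -7.14608284e-06,
        1.32072086e+00, -6.66037304e-02]), 'joint_vel': array([-0.00079163,  0.00057527, -0.00134212,  0.00072169, -0.00162233,
        0.00086432]), 'tau': array([-3.65784181e-03, -5.31797254e+01, -3.52743888e+01,  7.06721703e-02,
        2.42871634e-02,  1.84582700e-05]), 'position': array([0.12144315, 0.53613996, 0.20486429]), 'orientation': array([ 7.81324460e-01,  6.24124758e-01, -5.01045130e-04,  3.52474404e-04]), 'contact_force': array([-0.60346927, -0.47617737, -0.4010748 ]), 'moment': array([-0.02880215,  0.08787618, -0.02262874]), 'grip_width': 0.09402599126690225}
side [536.2232254974167, 536.2232254974167, 272.9026597718337, 207.41056091242797, array([ 0.37701089, -0.83532028,  0.96202727]), array([ 0.4089614 , -0.03180026, -0.04749423,  0.91075991])] dict_keys(['color', 'z_map', 'fx', 'fy', 'cx', 'cy', 'eye', 'attitude'])
top [394.2072474273009, 394.2072474273009, 275.0185255153469, 204.16415772158794, array([0.39465245, 0.1672347 , 1.02557081]), array([-0.02976899,  0.05479414,  0.70927767, -0.70216565])] dict_keys(['color', 'z_map', 'fx', 'fy', 'cx', 'cy', 'eye', 'attitude'])
wrist [339.53317548005737, 339.53317548005737, 280.6106570752297, 208.65871155783682, array([0.05290915, 0.55248648, 0.38431044]), array([-0.09656618, -0.07661806,  0.61956917,  0.77520235])] dict_keys(['color', 'z_map', 'fx', 'fy', 'cx', 'cy', 'eye', 'attitude'])
```

View pics/a_side.png

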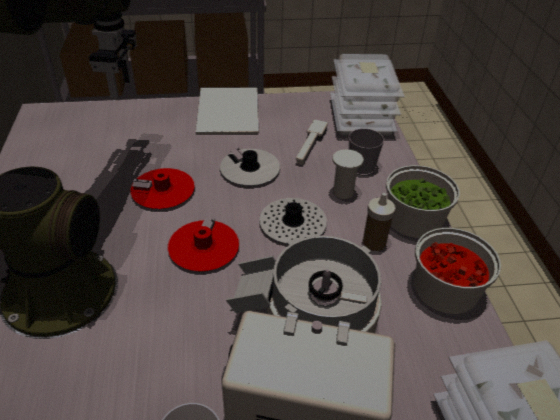

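View pics/a_top.png

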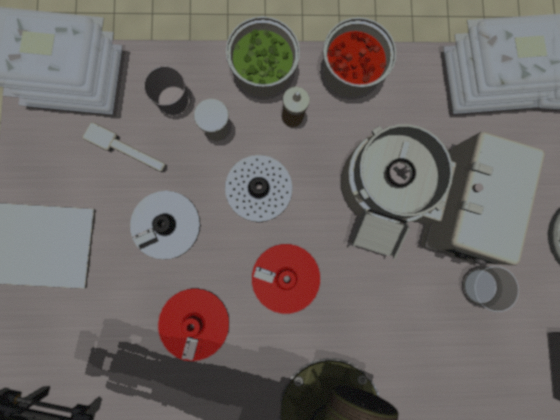

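View pics/a_wrist.png

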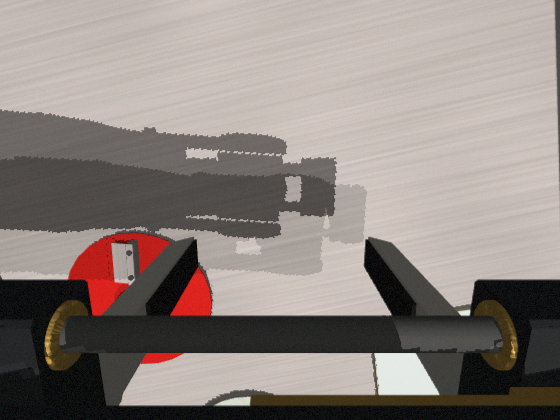

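Candidates in the top view:
- The white disc with a bar, hub at (163,223). This is the slicer.
- The grater at (259,187), which has dots and no bar.
- Red decoys at (287,279) and (193,325).

I'll check close crops of the slicer and the spindle.

```bash
cat > h.py <<'E'
import numpy as np,cv2
from scipy.spatial.transform import Rotation as R
def ld(f): return dict(np.load(f))
def ray(c,u,v):
    d=np.array([(u-c["cx"])/c["fx"],-(v-c["cy"])/c["fy"],-1.0])
    return np.array(c["eye"]),R.from_quat(c["attitude"]).apply(d)
def plane(c,u,v,z):
    e,d=ray(c,u,v); return e+d*(z-e[2])/d[2]
def dep(c,u,v):
    e,d=ray(c,u,v); return e+d*c["z_map"][int(v),int(u)]
def cloud(c):
    v,u=np.mgrid[:420,:560]
    d=np.stack([(u-c["cx"])/c["fx"],-(v-c["cy"])/c["fy"],-np.ones(u.shape)],-1)
    return np.array(c["eye"])+ (d@R.from_quat(c["attitude"]).as_matrix().T)*c["z_map"][...,None]
E
python3 - <<'E'
from h import *
t=ld("a_top.npz");s=ld("a_side.npz")
def crop(c,u,v,w,h,k): 
    return cv2.resize(c["color"][v-h:v+h,u-w:u+w,::-1],(2*w*k,2*h*k),interpolation=cv2.INTER_CUBIC)
a=crop(t,163,223,45,45,8)[:600,:]; 
b=crop(t,401,172,60,50,6)
cv2.imwrite("pics/c1.png",cv2.resize(a,(390,390)));cv2.imwrite("pics/c2.png",b);cv2.imwrite("pics/c3.png",crop(s,325,285,60,50,6))
for n,(u,v) in dict(hub=(163,223),bar=(146,237),grhub=(259,187),shaft=(401,172),squ=(295,98),push=(211,115)).items():
    print(n,dep(t,u,v), dep(s,250,160) if n=='hub' else '')
E
```

```text
hub [0.47088965 0.41910449 0.00379442] [0.46801043 0.39219896 0.05008709]
bar [0.43445345 0.4542832  0.02853656] 
grhub [0.56355442 0.17173395 0.0007196 ] 
shaft [ 0.57009575 -0.1508854   0.15739644] 
squ [0.74956891 0.08565422 0.14431386] 
push [0.71669933 0.28328162 0.12119482]
```

View pics/c1.png

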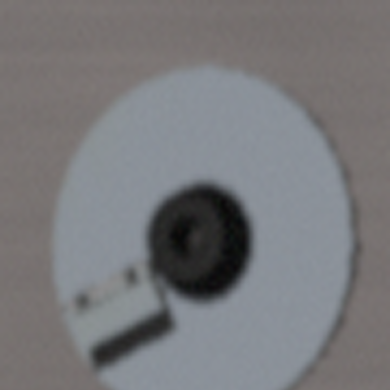

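View pics/c2.png

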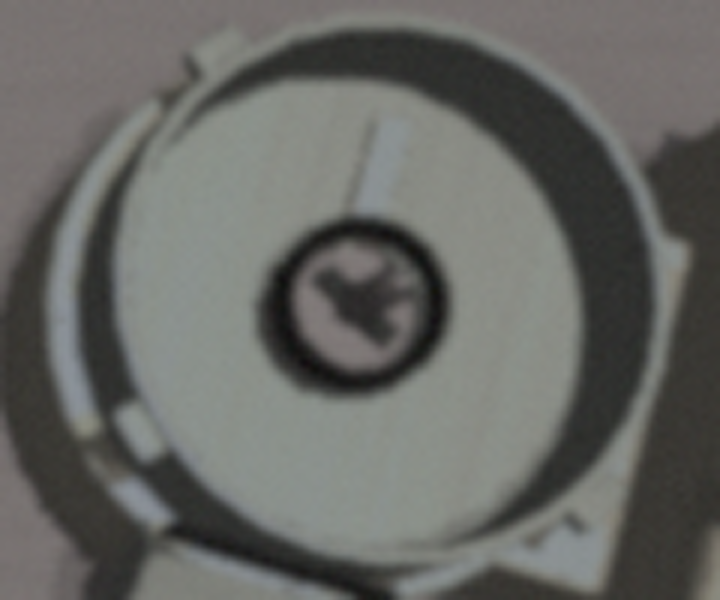

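View pics/c3.png

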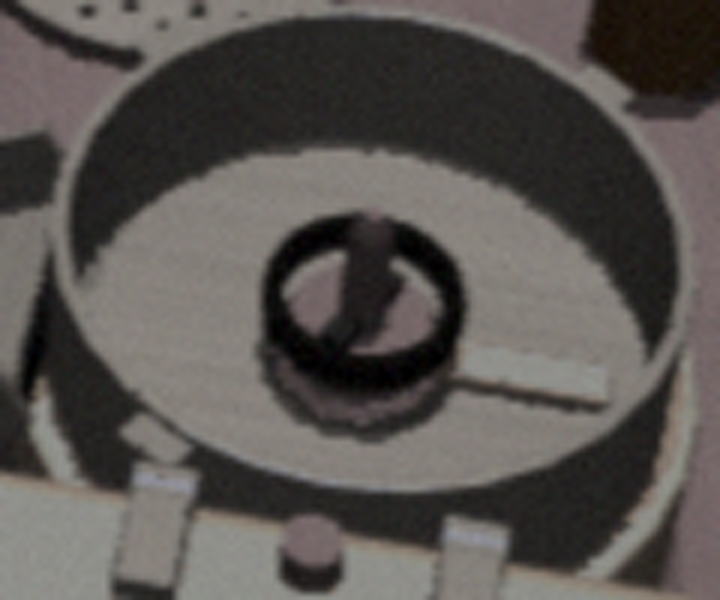

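```bash
cat >> h.py <<'E'
def fitc(P):
    A=np.c_[2*P,np.ones(len(P))]; x=np.linalg.lstsq(A,(P**2).sum(1),rcond=None)[0]
    return x[:2],np.sqrt(x[2]+x[0]**2+x[1]**2)
def sel(C,c,r,z0,z1):
    return C[(np.hypot(C[...,0]-c[0],C[...,1]-c[1])<r)&(C[...,2]>z0)&(C[...,2]<z1)]
def hullc(P):
    h=cv2.convexHull(P[:,:2].astype(np.float32))[:,0]; return cv2.minEnclosingCircle(h),fitc(h.astype(float)),len(P)
E
python3 - <<'E'
from h import *
for n in("top","side"):
    c=ld(f"a_{n}.npz");C=cloud(c)
    print(n)
    P=sel(C,(.47,.42),.11,.007,.019);print("plate",hullc(P),np.median(P[:,2]))
    P=sel(C,(.47,.42),.035,.049,.062);print("hubtop",hullc(P),np.median(P[:,2]))
    P=sel(C,(.47,.42),.1,.022,.036);P=P[np.hypot(P[:,0]-.47,P[:,1]-.42)>.026];print("bar",cv2.minAreaRect(P[:,:2].astype(np.float32)),P.mean(0),np.median(P[:,2]))
    P=sel(C,(.57,-.15),.13,.168,.180);print("rim",hullc(P),np.median(P[:,2]))
    P=sel(C,(.57,-.15),.03,.152,.19);print("shaft",P[:,:2].mean(0),P[:,2].max(),len(P), P[P[:,2].argmax()])
    P=sel(C,(.57,-.15),.05,.140,.150);print("seal",hullc(P),np.median(P[:,2]))
E
```

```text
top
plate (((0.46651139855384827, 0.4122121334075928), 0.08818500488996506), (array([0.4664025 , 0.41198056]), np.float64(0.0872425625155921)), 3190) 0.013726742055232388
hubtop (((0.46626394987106323, 0.4119405448436737), 0.02232101932168007), (array([0.46628297, 0.41172779]), np.float64(0.021447359798095717)), 220) 0.05568809256491336
bar ((0.44604021310806274, 0.4343380033969879), (0.02581951767206192, 0.1006019189953804), 23.119264602661133) [0.43771503 0.45347726 0.0276502 ] 0.02738985636282476
rim (((0.572044312953949, -0.15737636387348175), 0.11587211489677429), (array([ 0.57171004, -0.15564204]), np.float64(0.10725619857313663)), 1114) 0.1741546198342011
shaft [ 0.57078023 -0.15420665] 0.18382395268435292 61 [ 0.57363481 -0.15725962  0.18382395]
seal (((0.5733590126037598, -0.1568671613931656), 0.03449176624417305), (array([ 0.57274896, -0.15700046]), np.float64(0.033473087657140424)), 301) 0.14521407644049344
side
plate (((0.4699484705924988, 0.4186300039291382), 0.10731836408376694), (array([0.46761395, 0.41680289]), np.float64(0.0942661566821701)), 1385) 0.014139148192569895
hubtop (((0.4686034917831421, 0.412752628326416), 0.025495046749711037), (array([0.46739401, 0.4123759 ]), np.float64(0.02268962668469745)), 128) 0.05489134140782237
bar ((0.4466345012187958, 0.4343768060207367), (0.03488701954483986, 0.10320860892534256), 28.45171546936035) [0.44369497 0.43964645 0.02795465] 0.02761754624792223
rim (((0.5741246342658997, -0.1574319452047348), 0.11718403548002243), (array([ 0.57239626, -0.15619342]), np.float64(0.10722150985902872)), 1419) 0.1743796354499917
shaft [ 0.572105   -0.16094786] 0.18541835235818793 103 [ 0.57157592 -0.16004997  0.18541835]
seal (((0.5721150636672974, -0.15687918663024902), 0.035676877945661545), (array([ 0.57326004, -0.15697488]), np.float64(0.0340222939096126)), 363) 0.1454687762772825
```

Run:
```python
from h import *
t=ld("a_top.npz");s=ld("a_side.npz")
def f(c,ox,oy,a,b):
    p=[plane(c,ox+q[0]/6,oy+q[1]/6,.138)[:2] for q in(a,b)]
    d=p[1]-p[0];print(p,np.linalg.norm(d),np.degrees(np.arctan2(d[1],d[0]))%180,(p[0]+p[1])/2)
f(t,341,122,(318,272),(392,338))
f(s,265,235,(335,345),(400,275))
for c,w,h in((t,(401,172),0),(s,(325,285),0)):
    pass
a=t["color"][155:190,383:420,::-1];b=s["color"][265:307,300:350,::-1]
o=lambda x:cv2.convertScaleAbs(cv2.resize(x,(390,390),interpolation=cv2.INTER_CUBIC),alpha=1.8,beta=10)
cv2.imwrite("pics/k.png",np.hstack([o(a),o(b)]))
```

```text
[array([ 0.58510812, -0.14211851]), array([ 0.55904545, -0.16972689])] 0.037966896500023876 46.64965113946528 [ 0.57207679 -0.1559227 ]
[array([ 0.5628065 , -0.17335686]), array([ 0.5899325 , -0.14585662])] 0.03862748811477087 45.392524885808776 [ 0.5763695  -0.15960674]
```

View pics/k.png

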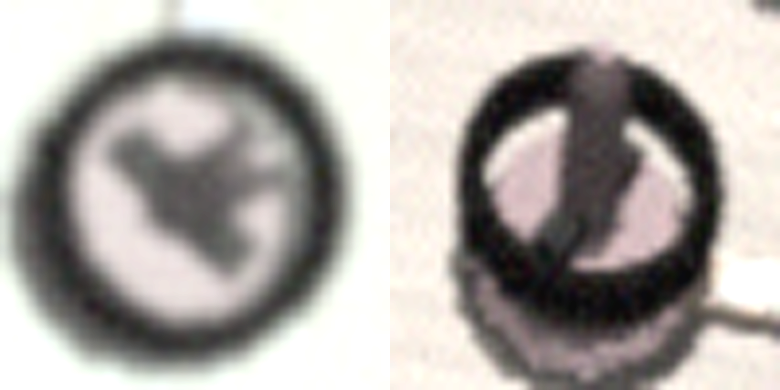

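```bash
cat > plan.py <<'E'
import sys
from h import *
from rig import bot
# python3 plan.py x y z yawdeg n [jaw]: rows from the measured pose
x,y,z,yw,n=map(float,sys.argv[1:6]);n=int(n)
o=bot.get_obs();Rm=R.from_quat(o["orientation"]);p=o["position"]
X=Rm.as_matrix();cur=np.degrees(np.arctan2(X[1,0],X[0,0]))
# wanted: pointing straight down
T=R.from_matrix(np.array([[np.cos(np.radians(yw)),np.sin(np.radians(yw)),0],[np.sin(np.radians(yw)),-np.cos(np.radians(yw)),0],[0,0,-1]]))
D=np.array([x,y,z])-p
turn=-(np.radians(yw-cur)) # tool z, not wrapped
if len(sys.argv)>6: turn+=float(sys.argv[6])*2*np.pi
tilt=np.degrees(np.arccos(-X[2,2]))
print("now",p.round(4),"yaw",cur.round(2),"tilt",tilt.round(2),"j6",o["joint_positions"][5].round(3),"F",o["contact_force"].round(1),"M",o["moment"].round(2),"w",round(o["grip_width"]*1e3,1),"t",o["clock"])
print("turn/row",round(turn/n,4))
for i in range(n):
    print((1000*Rm.inv().apply(D/n)).round(1).tolist())
    Rm=Rm*R.from_rotvec([0,0,turn/n])
E
python3 plan.py .4667 .4120 .150 24 10
```

```text
now [0.1215 0.5362 0.205 ] yaw 77.24 tilt 0.05 j6 -0.067 F [ 0.2 -0.4 -0.4] M [-0.03  0.04 -0.04] w 94.3 t 0.15
turn/row 0.0929
[-4.5, 36.4, 5.5]
[-1.1, 36.7, 5.5]
[2.3, 36.6, 5.5]
[5.7, 36.2, 5.5]
[9.0, 35.6, 5.5]
[12.3, 34.6, 5.5]
[15.5, 33.3, 5.5]
[18.5, 31.7, 5.5]
[21.3, 29.8, 5.5]
[24.0, 27.7, 5.5]
```

apply_moves(commands=[{"jaw": 94,"offset": [-4.5,36.4,5.5],"angular": [0,0,0.093]},{"jaw": 94,"offset": [-1.1,36.7,5.5],"angular": [0,0,0.093]},{"jaw": 94,"offset": [2.3,36.6,5.5],"angular": [0,0,0.093]},{"jaw": 94,"offset": [5.7,36.2,5.5],"angular": [0,0,0.093]},{"jaw": 94,"offset": [9,35.6,5.5],"angular": [0,0,0.093]}])

```text
clock: 0.78
position: [0.2951, 0.4736, 0.1776]
orientation: [0.905, 0.426, -0.0, 0.0]
contact_force: [0.4, -0.1, 0.7]
grip_width: 0.0939
```

apply_moves(commands=[{"jaw": 94,"offset": [12.3,34.6,5.5],"angular": [0,0,0.093]},{"jaw": 94,"offset": [15.5,33.3,5.5],"angular": [0,0,0.093]},{"jaw": 94,"offset": [18.5,31.7,5.5],"angular": [0,0,0.093]},{"jaw": 94,"offset": [21.3,29.8,5.5],"angular": [0,0,0.093]},{"jaw": 94,"offset": [24,27.7,5.5],"angular": [0,0,0.093]}])

```text
clock: 1.4
position: [0.4677, 0.4114, 0.15]
orientation: [0.979, 0.206, -0.0, 0.0]
contact_force: [-1.0, 1.3, 0.6]
grip_width: 0.094
```

```bash
python3 plan.py .4667 .4120 .020 24 5
python3 - <<'E'
from rig import bot
import cv2,numpy as np
from h import *
c=bot.camera("wrist"); np.savez("b_w.npz",**c)
C=cloud(c); print(c["eye"])
for nm,r,a,b in(("plate",.11,.007,.019),("hub",.035,.049,.062)):
    P=sel(C,(.467,.412),r,a,b);print(nm,hullc(P) if len(P) else 0)
P=sel(C,(.467,.412),.09,.026,.034);P=P[np.hypot(P[:,0]-.467,P[:,1]-.412)>.028]
if len(P):print("bar",cv2.minAreaRect(P[:,:2].astype(np.float32)),P.mean(0),len(P))
cv2.imwrite("pics/b_w.png",c["color"][:,:,::-1])
E
```

```text
now [0.4677 0.4114 0.15  ] yaw 23.77 tilt 0.03 j6 0.248 F [-1.   1.3  0.6] M [-0.09  0.07  0.02] w 94.0 t 1.4
turn/row -0.0008
[-0.1, -0.2, 26.0]
[-0.1, -0.2, 26.0]
[-0.1, -0.2, 26.0]
[-0.1, -0.2, 26.0]
[-0.1, -0.2, 26.0]
[0.43960243 0.47668681 0.32932781]
plate (((0.467841237783432, 0.4137542247772217), 0.0880521684885025), (array([0.46782581, 0.41375136]), np.float64(0.08745565509095474)), 21927)
hub (((0.4678288400173187, 0.41375160217285156), 0.022004714235663414), (array([0.46772921, 0.41404029]), np.float64(0.021532844279551922)), 1757)
bar ((0.43727847933769226, 0.4602688252925873), (0.025006327778100967, 0.04957805201411247), 23.96945571899414) [0.4419373  0.46291662 0.02815385] 887
```

View pics/b_w.png

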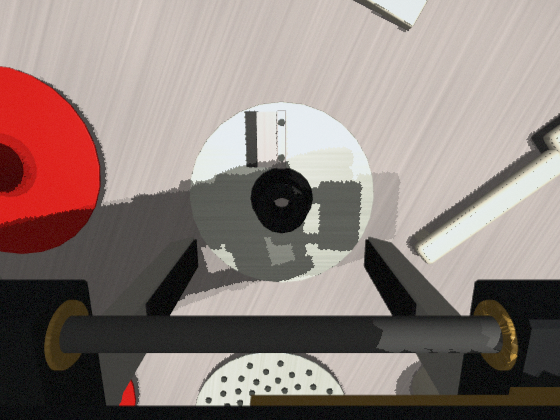

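apply_moves(commands=[{"jaw": 94,"offset": [0,-1.2,25],"angular": [0,0,-0.004]},{"jaw": 94,"offset": [0,0,25],"angular": [0,0,0]},{"jaw": 94,"offset": [0,0,25],"angular": [0,0,0]},{"jaw": 94,"offset": [0,0,25],"angular": [0,0,0]},{"jaw": 94,"offset": [0,0,20],"angular": [0,0,0]}])

```text
clock: 2.08
position: [0.4658, 0.4129, 0.0292]
orientation: [0.978, 0.21, -0.0, 0.0]
contact_force: [0.5, -0.6, -0.4]
grip_width: 0.0942
```

apply_moves(commands=[{"jaw": 94,"offset": [0,0,8],"angular": [0,0,0]},{"jaw": 42,"offset": [0,0,0],"angular": [0,0,0]},{"jaw": 42,"offset": [0,0,0],"angular": [0,0,0]},{"jaw": 42,"offset": [0,0,0],"angular": [0,0,0]},{"jaw": 42,"offset": [0,0,0],"angular": [0,0,0]}])

```text
clock: 2.7
position: [0.4663, 0.4132, 0.0229]
orientation: [0.978, 0.209, 0.0, -0.0]
contact_force: [-0.2, 0.4, -0.5]
grip_width: 0.0573
```

```bash
python3 plan.py .4667 .4120 .150 24 1
```

```text
now [0.4663 0.4132 0.0229] yaw 24.18 tilt 0.04 j6 0.244 F [-0.2  0.4 -0.5] M [-0.02  0.04 -0.  ] w 57.3 t 2.7
turn/row 0.0031
[-0.1, 1.2, -127.1]
```

apply_moves(commands=[{"jaw": 30,"offset": [0,0,0],"angular": [0,0,0]},{"jaw": 30,"offset": [0,0,0],"angular": [0,0,0]},{"jaw": 30,"offset": [0,0,0],"angular": [0,0,0]},{"jaw": 30,"offset": [0,0,0],"angular": [0,0,0]},{"jaw": 30,"offset": [0,0,-2],"angular": [0,0,0]}])

```text
clock: 3.32
position: [0.4654, 0.4126, 0.0236]
orientation: [0.978, 0.209, -0.001, 0.001]
contact_force: [-0.8, -0.4, -4.7]
grip_width: 0.0443
```

apply_moves(commands=[{"jaw": 30,"offset": [0,0,-8],"angular": [0,0,0]},{"jaw": 30,"offset": [0,0,-20],"angular": [0,0,0]},{"jaw": 30,"offset": [0,0,-30],"angular": [0,0,0]},{"jaw": 30,"offset": [0,0,-45],"angular": [0,0,0]},{"jaw": 30,"offset": [0,0,-50],"angular": [0,0,0]}])

```text
clock: 3.95
position: [0.4658, 0.4128, 0.1799]
orientation: [0.978, 0.209, -0.0, 0.0]
contact_force: [1.2, 0.5, -3.8]
grip_width: 0.0442
```

Run:
```python
from rig import bot
import cv2,numpy as np
from h import *
o=bot.get_obs();print(o)
c=bot.camera("wrist"); np.savez("b_w2.npz",**c)
cv2.imwrite("pics/b_w2.png",c["color"][:,:,::-1])
```

```text
{'clock': 3.95, 'joint_positions': array([6.66369578e-01, 4.81837533e-01, 1.33002564e+00, 6.60276098e-06,
       1.32991901e+00, 2.44344294e-01]), 'joint_vel': array([-6.28094104e-05, -3.61137910e-01, -4.41530731e-01, -3.30464796e-04,
        7.86195182e-01, -6.44872875e-04]), 'tau': array([ 1.29137370e-01, -6.35001397e+01, -3.38552070e+01,  8.81660264e-02,
       -1.59250237e+00, -3.91691225e-03]), 'position': array([0.46577838, 0.4128333 , 0.17991475]), 'orientation': array([ 9.77819479e-01,  2.09449417e-01, -8.65165291e-05,  3.87956122e-05]), 'contact_force': array([ 1.20002533,  0.5338127 , -3.76008207]), 'moment': array([-0.04169466, -0.05958492, -0.02111009]), 'grip_width': 0.044193621456279905}
```

View pics/b_w2.png

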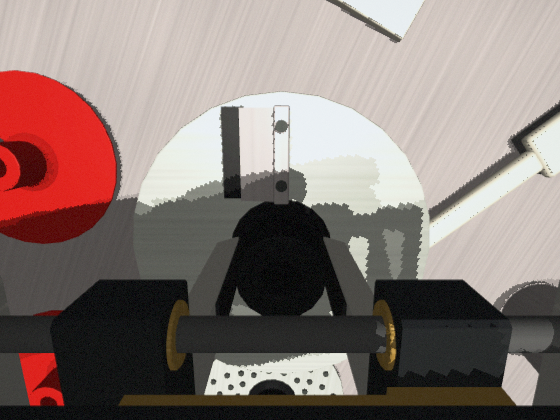

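```bash
python3 - <<'E'
from h import *
from rig import bot
o=bot.get_obs();p=o["position"];X=R.from_quat(o["orientation"]).as_matrix()
for n in("wrist","top","side"):
    c=bot.camera(n);C=cloud(c);z=p[2]-.0232
    P=sel(C,p[:2],.11,z+.008,z+.018)
    if len(P): 
        r=hullc(P);print(n,r,np.median(P[:,2])-z,(X.T@np.r_[np.array(r[0][0])-p[:2],0]*1e3).round(1))
E
python3 plan.py .573 -.157 .26 -134 20
```

```text
wrist (((0.4683181643486023, 0.4140803813934326), 0.08838481456041336), (array([0.46841731, 0.4143952 ]), np.float64(0.08772974294503288)), 36891) 0.013694476942938627 [0.6 0.5 0. ]
top (((0.47388917207717896, 0.40184006094932556), 0.08627607673406601), (array([0.47162924, 0.40164589]), np.float64(0.07761258683470534)), 1988) 0.011308928278979308 [ 0.7 14.  -0. ]
side (((0.46742480993270874, 0.4104016125202179), 0.0896628275513649), (array([0.46695323, 0.41051426]), np.float64(0.0868337538988476)), 735) 0.009327062557150517 [-1.7  3.5 -0. ]
now [0.4661 0.4131 0.1786] yaw 24.18 tilt 0.09 j6 0.244 F [ 0.4 -1.  -5.4] M [-0.08  0.06  0.03] w 44.2 t 4.15
turn/row 0.138
[-6.8, 28.2, -4.1]
[-2.9, 28.9, -4.1]
[1.1, 29.0, -4.1]
[5.1, 28.5, -4.1]
[9.0, 27.6, -4.1]
[12.7, 26.1, -4.1]
[16.2, 24.1, -4.1]
[19.3, 21.6, -4.1]
[22.1, 18.7, -4.1]
[24.5, 15.5, -4.1]
[26.4, 12.0, -4.1]
[27.8, 8.3, -4.1]
[28.7, 4.4, -4.1]
[29.0, 0.4, -4.1]
[28.8, -3.6, -4.1]
[28.0, -7.5, -4.1]
[26.7, -11.3, -4.1]
[24.9, -14.9, -4.1]
[22.6, -18.2, -4.1]
[19.9, -21.1, -4.1]
```

apply_moves(commands=[{"jaw": 30,"offset": [-6.8,28.2,-8],"angular": [0,0,0.138]},{"jaw": 30,"offset": [-2.9,28.9,-8],"angular": [0,0,0.138]},{"jaw": 30,"offset": [1.1,29.0,-8],"angular": [0,0,0.138]},{"jaw": 30,"offset": [5.1,28.5,-8],"angular": [0,0,0.138]},{"jaw": 30,"offset": [9.0,27.6,-8],"angular": [0,0,0.138]}])

```text
clock: 4.78
position: [0.4922, 0.2692, 0.2161]
orientation: [0.991, -0.136, -0.001, 0.001]
contact_force: [1.2, 0.6, -4.6]
grip_width: 0.044
```

apply_moves(commands=[{"jaw": 30,"offset": [12.7,26.1,-8],"angular": [0,0,0.138]},{"jaw": 30,"offset": [16.2,24.1,-8],"angular": [0,0,0.138]},{"jaw": 30,"offset": [19.3,21.6,-8],"angular": [0,0,0.138]},{"jaw": 30,"offset": [22.1,18.7,-8],"angular": [0,0,0.138]},{"jaw": 30,"offset": [24.5,15.5,-8],"angular": [0,0,0.138]}])

```text
clock: 5.4
position: [0.519, 0.127, 0.2561]
orientation: [0.886, -0.463, -0.001, 0.001]
contact_force: [0.4, 1.0, -5.6]
grip_width: 0.0441
```

apply_moves(commands=[{"jaw": 30,"offset": [26.4,12.0,0],"angular": [0,0,0.138]},{"jaw": 30,"offset": [27.8,8.3,0],"angular": [0,0,0.138]},{"jaw": 30,"offset": [28.7,4.4,0],"angular": [0,0,0.138]},{"jaw": 30,"offset": [29.0,0.4,0],"angular": [0,0,0.138]},{"jaw": 30,"offset": [28.8,-3.6,0],"angular": [0,0,0.138]}])

```text
clock: 6.02
position: [0.5458, -0.0155, 0.2559]
orientation: [-0.678, 0.735, 0.001, -0.001]
contact_force: [0.6, 0.1, -6.2]
grip_width: 0.0437
```

apply_moves(commands=[{"jaw": 30,"offset": [28.0,-7.5,0],"angular": [0,0,0.138]},{"jaw": 30,"offset": [26.7,-11.3,0],"angular": [0,0,0.138]},{"jaw": 30,"offset": [24.9,-14.9,0],"angular": [0,0,0.138]},{"jaw": 30,"offset": [22.6,-18.2,0],"angular": [0,0,0.138]},{"jaw": 30,"offset": [19.9,-21.1,0],"angular": [0,0,0.138]}])

```text
clock: 6.65
position: [0.5726, -0.1578, 0.2557]
orientation: [-0.389, 0.921, 0.001, -0.001]
contact_force: [0.3, 0.5, -4.3]
grip_width: 0.0439
```

```bash
python3 plan.py .573 -.157 .26 -134 1;python3 - <<'E'
from rig import bot
import cv2,numpy as np
from h import *
for n in("top","side"):
    c=bot.camera(n); np.savez(f"c_{n}.npz",**c)
    cv2.imwrite(f"pics/c_{n}.png",c["color"][:,:,::-1])
P=[];
E
python3 plan.py .573 -.157 .26 -134 1
```

```text
now [ 0.5726 -0.1578  0.2557] yaw -134.22 tilt 0.19 j6 2.012 F [ 0.3  0.5 -4.3] M [0.07 0.18 0.02] w 43.9 t 6.65
turn/row -0.0039
[-0.9, 0.3, -4.3]
now [ 0.5725 -0.1592  0.2554] yaw -134.28 tilt 0.2 j6 2.011 F [-0.9 -0.3 -4.6] M [ 0.07  0.14 -0.03] w 44.0 t 6.75
turn/row -0.005
[-1.9, 1.2, -4.6]
```

View pics/c_side.png

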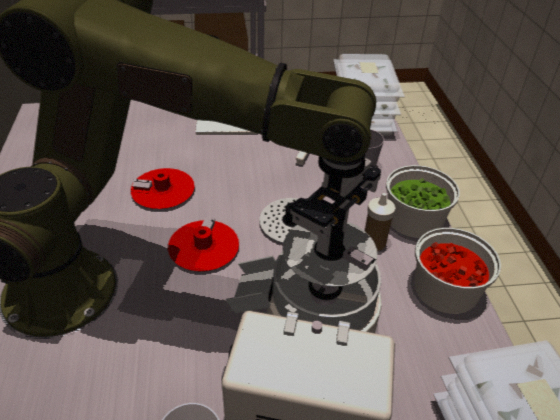

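Run:
```python
from h import *
z=.2556-.0232
for n in("side","top"):
    c=ld(f"c_{n}.npz");C=cloud(c)
    P=sel(C,(.5726,-.158),.1,z+.005,z+.019);print(n,len(P),np.median(P[:,2])-z)
    h=cv2.convexHull(P[:,:2].astype(np.float32))[:,0].astype(float)
    d=np.hypot(*(h-[.5726,-.158]).T);h=h[d>.08];print(len(h),fitc(h))
    # edge: per-angle max radius with fixed radius 88
    from scipy.optimize import least_squares
    r=least_squares(lambda q:np.hypot(h[:,0]-q[0],h[:,1]-q[1])-.088,[.5726,-.158],loss='soft_l1',f_scale=.001);print(r.x,np.abs(r.fun).max(),np.degrees(np.arctan2(h[:,1]+.158,h[:,0]-.5726)).round(0))
```

```text
side 3539 0.014454021950052576
38 (array([ 0.5717041 , -0.16135514]), np.float64(0.08768773870312781))
[ 0.57170823 -0.16120494] 0.0016345055765214778 [  -7.    6.   17.   23.   25.   34.   41.   46.   54.  128.  137.  150.
  152.  163.  169.  171.  177.  180. -172. -166. -162. -154. -143. -136.
 -130. -119. -108. -104.  -96.  -86.  -72.  -58.  -48.  -46.  -44.  -36.
  -29.  -22.]
top 2934 0.013988463745213953
30 (array([ 0.57091261, -0.1577476 ]), np.float64(0.08715051171919602))
[ 0.57126989 -0.15879558] 0.0032518832206201997 [  25.   33.   44.   47.   48.   54.   60.   71.   78.   90.   94.   99.
  108.  112.  124.  131.  134.  137.  147.  149.  155.  157.  166.  172.
  174. -175. -172. -167. -161. -159.]
```

apply_moves(commands=[{"jaw": 30,"offset": [-2.2,1.2,12],"angular": [0,0,-0.004]},{"jaw": 30,"offset": [0,0,12],"angular": [0,0,0]},{"jaw": 30,"offset": [0,0,10],"angular": [0,0,0]},{"jaw": 30,"offset": [0,0,8],"angular": [0,0,0]},{"jaw": 30,"offset": [0,0,0],"angular": [0,0,0]}])

```text
clock: 7.38
position: [0.5735, -0.1545, 0.2148]
orientation: [-0.393, 0.92, 0.0, -0.0]
contact_force: [-0.2, -0.2, -5.2]
grip_width: 0.0442
```

```bash
cat > m.py <<'E'
from h import *
from rig import bot
from scipy.optimize import least_squares
o=bot.get_obs();p0=[o["position"]]
for n in("side","top"):
    c=bot.camera(n);p=bot.get_obs()["position"];p0.append(p);z=p[2]-.0232
    C=cloud(c);P=sel(C,p[:2],.1,z+.006,z+.018)
    h=cv2.convexHull(P[:,:2].astype(np.float32))[:,0].astype(float)
    h=h[np.hypot(*(h-p[:2]).T)>.08]
    r=least_squares(lambda q:np.hypot(h[:,0]-q[0],h[:,1]-q[1])-.088,p[:2],loss='soft_l1',f_scale=.001)
    print(n,len(h),r.x.round(4),np.abs(r.fun).max().round(4),(np.median(P[:,2])-z).round(4))
    cv2.imwrite(f"pics/m_{n}.png",c["color"][:,:,::-1])
    Q=sel(C,(.5725,-.157),.13,.168,.180);Q=Q[np.hypot(Q[:,0]-.5725,Q[:,1]+.157)>.095];print(" rim",hullc(Q)[1])
print("tcp",np.mean(p0,0).round(4))
E
python3 m.py; python3 plan.py .573 -.157 .2 -134 1
```

```text
side 47 [ 0.5727 -0.1541] 0.0021 0.014
 rim (array([ 0.57314616, -0.15406821]), np.float64(0.107999569033841))
top 31 [ 0.5722 -0.1557] 0.004 0.0134
 rim (array([ 0.57124975, -0.15075647]), np.float64(0.10349304027751441))
tcp [ 0.5737 -0.1546  0.2153]
now [ 0.5738 -0.1547  0.2158] yaw -133.72 tilt 0.03 j6 2.009 F [ 1.1 -0.3 -4.3] M [0.04 0.19 0.05] w 44.3 t 7.475
turn/row 0.0049
[2.3, -1.0, 15.8]
```

apply_moves(commands=[{"jaw": 30,"offset": [1.2,-1.7,3],"angular": [0,0,0.004]},{"jaw": 30,"offset": [0,0,4],"angular": [0,0,0]},{"jaw": 30,"offset": [0,0,4],"angular": [0,0,0]},{"jaw": 30,"offset": [0,0,3],"angular": [0,0,0]},{"jaw": 30,"offset": [0,0,0],"angular": [0,0,0]}])

```text
clock: 8.1
position: [0.574, -0.1567, 0.2012]
orientation: [-0.391, 0.92, 0.0, -0.0]
contact_force: [0.0, 0.1, -3.7]
grip_width: 0.0444
```

apply_moves(commands=[{"jaw": 30,"offset": [0,0,3],"angular": [0,0,0]},{"jaw": 30,"offset": [0,0,3],"angular": [0,0,0]},{"jaw": 30,"offset": [0,0,2],"angular": [0,0,0]},{"jaw": 30,"offset": [0,0,2],"angular": [0,0,0]},{"jaw": 30,"offset": [0,0,0],"angular": [0,0,0]}])

```text
clock: 8.72
position: [0.5741, -0.1567, 0.1913]
orientation: [-0.391, 0.92, 0.0, -0.0]
contact_force: [0.4, 0.4, -4.5]
grip_width: 0.044
```

```bash
python3 m.py; python3 plan.py .573 -.157 .2 -134 1
```

```text
side 42 [ 0.5832 -0.1646] 0.0237 0.0143
 rim (array([ 0.57273075, -0.15457958]), np.float64(0.10829861497496783))
top 28 [ 0.5756 -0.1439] 0.0087 0.0137
 rim (array([ 0.57335775, -0.15093878]), np.float64(0.10500336917801134))
tcp [ 0.5741 -0.1567  0.1914]
now [ 0.5741 -0.1567  0.1915] yaw -133.96 tilt 0.0 j6 2.01 F [ 0.7  0.6 -4.3] M [ 0.08  0.16 -0.03] w 43.9 t 8.825
turn/row 0.0007
[1.0, 0.6, -8.5]
```

apply_moves(commands=[{"jaw": 30,"offset": [0,0,3],"angular": [0,0,0]},{"jaw": 30,"offset": [0,0,3],"angular": [0,0,0]},{"jaw": 30,"offset": [0,0,3],"angular": [0,0,0]},{"jaw": 30,"offset": [0,0,3],"angular": [0,0,0]},{"jaw": 30,"offset": [0,0,3],"angular": [0,0,0]}])

```text
clock: 9.45
position: [0.5741, -0.1567, 0.1762]
orientation: [-0.391, 0.92, 0.0, -0.0]
contact_force: [0.2, 0.1, -3.9]
grip_width: 0.044
```

apply_moves(commands=[{"jaw": 30,"offset": [0,0,3],"angular": [0,0,0]},{"jaw": 30,"offset": [0,0,3],"angular": [0,0,0]},{"jaw": 30,"offset": [0,0,2],"angular": [0,0,0]},{"jaw": 30,"offset": [0,0,2],"angular": [0,0,0]},{"jaw": 30,"offset": [0,0,2],"angular": [0,0,0]}])

```text
clock: 10.07
position: [0.5741, -0.1567, 0.1644]
orientation: [-0.391, 0.92, -0.0, 0.0]
contact_force: [-0.6, -0.2, -5.2]
grip_width: 0.0439
```

apply_moves(commands=[{"jaw": 30,"offset": [0,0,1],"angular": [0,0,0]},{"jaw": 30,"offset": [0,0,1],"angular": [0,0,0]},{"jaw": 30,"offset": [0,0,1],"angular": [0,0,0]},{"jaw": 30,"offset": [0,0,1],"angular": [0,0,0]},{"jaw": 30,"offset": [0,0,0],"angular": [0,0,0]}])

```text
clock: 10.7
position: [0.5741, -0.1567, 0.1604]
orientation: [-0.391, 0.92, 0.0, -0.0]
contact_force: [-0.1, 0.7, -4.5]
grip_width: 0.0439
```

apply_moves(commands=[{"jaw": 30,"offset": [0,0,0.5],"angular": [0,0,0]},{"jaw": 30,"offset": [0,0,0.5],"angular": [0,0,0]},{"jaw": 30,"offset": [0,0,0.5],"angular": [0,0,0]},{"jaw": 30,"offset": [0,0,0.5],"angular": [0,0,0]},{"jaw": 30,"offset": [0,0,0],"angular": [0,0,0]}])

```text
clock: 11.32
position: [0.5741, -0.1567, 0.1585]
orientation: [-0.391, 0.92, -0.0, 0.0]
contact_force: [-0.0, 0.3, -4.2]
grip_width: 0.0441
```

apply_moves(commands=[{"jaw": 30,"offset": [0,0,0.4],"angular": [0,0,0]},{"jaw": 30,"offset": [0,0,0.3],"angular": [0,0,0]},{"jaw": 30,"offset": [0,0,0.3],"angular": [0,0,0]},{"jaw": 30,"offset": [0,0,0],"angular": [0,0,0]},{"jaw": 30,"offset": [0,0,0],"angular": [0,0,0]}])

```text
clock: 11.95
position: [0.5742, -0.1568, 0.1582]
orientation: [-0.391, 0.92, -0.0, 0.0]
contact_force: [-3.5, 0.5, 5.2]
grip_width: 0.044
```

apply_moves(commands=[{"jaw": 30,"offset": [0,0,0.3],"angular": [0,0,0]},{"jaw": 30,"offset": [0,0,0.3],"angular": [0,0,0]},{"jaw": 30,"offset": [0,0,0.3],"angular": [0,0,0]},{"jaw": 30,"offset": [0,0,0],"angular": [0,0,0]},{"jaw": 30,"offset": [0,0,0],"angular": [0,0,0]}])

```text
clock: 12.58
position: [0.5742, -0.1568, 0.1574]
orientation: [-0.391, 0.92, -0.0, 0.0]
contact_force: [-5.4, 1.0, 5.4]
grip_width: 0.0444
```

```bash
python3 plan.py .573 -.157 .2 -134 1
```

```text
now [ 0.5742 -0.1568  0.1574] yaw -133.96 tilt 0.05 j6 2.01 F [-5.4  1.   5.4] M [ 0.33  0.95 -0.03] w 44.4 t 12.575
turn/row 0.0007
[1.0, 0.7, -42.6]
```

apply_moves(commands=[{"jaw": 30,"offset": [0.5,0.5,0.5],"angular": [0,0,0]},{"jaw": 30,"offset": [0,0,0.5],"angular": [0,0,0]},{"jaw": 30,"offset": [0,0,0.5],"angular": [0,0,0]},{"jaw": 30,"offset": [0,0,0.5],"angular": [0,0,0]},{"jaw": 30,"offset": [0,0,0],"angular": [0,0,0]}])

```text
clock: 13.2
position: [0.5741, -0.1568, 0.1557]
orientation: [-0.391, 0.92, -0.001, 0.001]
contact_force: [-1.0, 0.7, 5.9]
grip_width: 0.0442
```

apply_moves(commands=[{"jaw": 30,"offset": [0,0,0.4],"angular": [0,0,0]},{"jaw": 30,"offset": [0,0,0.4],"angular": [0,0,0]},{"jaw": 30,"offset": [0,0,0.4],"angular": [0,0,0]},{"jaw": 30,"offset": [0,0,0],"angular": [0,0,0]},{"jaw": 30,"offset": [0,0,0],"angular": [0,0,0]}])

```text
clock: 13.82
position: [0.5741, -0.1568, 0.1545]
orientation: [-0.391, 0.92, -0.001, 0.001]
contact_force: [-0.7, 1.4, 5.3]
grip_width: 0.0442
```

Sliding the seal down at about 10 N; lateral force gone after the correction.

apply_moves(commands=[{"jaw": 30,"offset": [0,0,0.4],"angular": [0,0,0]},{"jaw": 30,"offset": [0,0,0.4],"angular": [0,0,0]},{"jaw": 30,"offset": [0,0,0.3],"angular": [0,0,0]},{"jaw": 30,"offset": [0,0,0],"angular": [0,0,0]},{"jaw": 30,"offset": [0,0,0],"angular": [0,0,0]}])

```text
clock: 14.45
position: [0.5742, -0.1568, 0.1534]
orientation: [-0.391, 0.92, -0.001, 0.001]
contact_force: [-0.5, 0.7, 6.2]
grip_width: 0.0439
```

apply_moves(commands=[{"jaw": 30,"offset": [0,0,0.4],"angular": [0,0,0]},{"jaw": 30,"offset": [0,0,0.3],"angular": [0,0,0]},{"jaw": 30,"offset": [0,0,0.3],"angular": [0,0,0]},{"jaw": 30,"offset": [0,0,0],"angular": [0,0,0]},{"jaw": 30,"offset": [0,0,0],"angular": [0,0,0]}])

```text
clock: 15.08
position: [0.5741, -0.1568, 0.1527]
orientation: [-0.391, 0.92, -0.001, 0.001]
contact_force: [-2.4, 1.3, 8.5]
grip_width: 0.0439
```

apply_moves(commands=[{"jaw": 30,"offset": [0,0,0.3],"angular": [0,0,0]},{"jaw": 30,"offset": [0,0,0.3],"angular": [0,0,0]},{"jaw": 30,"offset": [0,0,0.3],"angular": [0,0,0]},{"jaw": 30,"offset": [0,0,0],"angular": [0,0,0]},{"jaw": 30,"offset": [0,0,0],"angular": [0,0,0]}])

```text
clock: 15.7
position: [0.5742, -0.1568, 0.1526]
orientation: [-0.391, 0.92, -0.001, 0.001]
contact_force: [-4.4, 2.3, 15.5]
grip_width: 0.0435
```

apply_moves(commands=[{"jaw": 30,"offset": [0.1,0.4,-0.5],"angular": [0,0,0]},{"jaw": 30,"offset": [0,0,-0.4],"angular": [0,0,-0.05]},{"jaw": 30,"offset": [0,0,0],"angular": [0,0,-0.1]},{"jaw": 30,"offset": [0,0,0],"angular": [0,0,-0.1]},{"jaw": 30,"offset": [0,0,0],"angular": [0,0,-0.1]}])

```text
clock: 16.32
position: [0.5742, -0.1567, 0.1527]
orientation: [-0.547, 0.837, -0.001, 0.001]
contact_force: [2.4, 1.4, 6.1]
grip_width: 0.0438
```

```bash
python3 plan.py .573 -.157 .2 -134 1
```

```text
now [ 0.5742 -0.1567  0.1527] yaw -113.73 tilt 0.23 j6 1.657 F [2.4 1.4 6.1] M [ 0.25 -0.34 -0.12] w 43.8 t 16.325
turn/row 0.3538
[0.7, 0.8, -47.3]
```

apply_moves(commands=[{"jaw": 30,"offset": [0,0,0],"angular": [0,0,-0.14]},{"jaw": 30,"offset": [0,0,0],"angular": [0,0,-0.14]},{"jaw": 30,"offset": [0,0,0],"angular": [0,0,-0.14]},{"jaw": 30,"offset": [0,0,0],"angular": [0,0,-0.14]},{"jaw": 30,"offset": [0,0,0],"angular": [0,0,-0.14]}])

```text
clock: 16.95
position: [0.5741, -0.1565, 0.1527]
orientation: [0.801, -0.599, 0.002, -0.001]
contact_force: [2.9, 1.3, 8.1]
grip_width: 0.0442
```

```bash
python3 plan.py .573 -.157 .2 -134 1; python3 m.py
```

```text
now [ 0.5741 -0.1565  0.1527] yaw -73.54 tilt 0.21 j6 0.955 F [2.9 1.3 8.1] M [ 0.57  0.01 -0.14] w 44.2 t 16.95
turn/row 1.0551
[0.2, 1.1, -47.3]
side 30 [ 0.5731 -0.1439] 0.0152 0.0146
 rim (array([ 0.57239922, -0.15625107]), np.float64(0.10676517730201415))
top 39 [ 0.581  -0.1558] 0.0086 0.0136
 rim (array([ 0.57382992, -0.15039579]), np.float64(0.104478770116005))
tcp [ 0.5741 -0.1565  0.1527]
```

View pics/m_side.png

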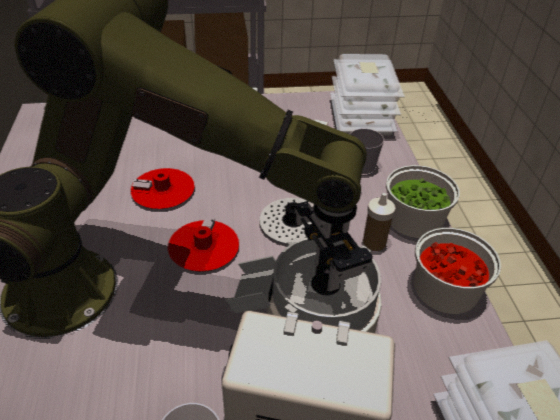

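apply_moves(commands=[{"jaw": 30,"offset": [0,0,0],"angular": [0,0,-0.14]},{"jaw": 30,"offset": [0,0,0],"angular": [0,0,-0.14]},{"jaw": 30,"offset": [0,0,0],"angular": [0,0,-0.14]},{"jaw": 30,"offset": [0,0,0],"angular": [0,0,-0.14]},{"jaw": 30,"offset": [0,0,0],"angular": [0,0,-0.14]}])

```text
clock: 17.68
position: [0.5739, -0.1564, 0.1527]
orientation: [0.958, -0.288, 0.001, -0.0]
contact_force: [1.0, 2.2, 8.9]
grip_width: 0.0437
```

apply_moves(commands=[{"jaw": 30,"offset": [0,0,0],"angular": [0,0,-0.14]},{"jaw": 30,"offset": [0,0,0],"angular": [0,0,-0.14]},{"jaw": 30,"offset": [0,0,0],"angular": [0,0,-0.14]},{"jaw": 30,"offset": [0,0,0],"angular": [0,0,-0.14]},{"jaw": 30,"offset": [0,0,0],"angular": [0,0,-0.14]}])

```text
clock: 18.3
position: [0.5737, -0.1564, 0.1527]
orientation: [0.998, 0.058, 0.001, 0.0]
contact_force: [-2.2, 1.7, 9.3]
grip_width: 0.0441
```

apply_moves(commands=[{"jaw": 30,"offset": [0,0,0],"angular": [0,0,-0.14]},{"jaw": 30,"offset": [0,0,0],"angular": [0,0,-0.14]},{"jaw": 30,"offset": [0,0,0],"angular": [0,0,-0.14]},{"jaw": 30,"offset": [0,0,0],"angular": [0,0,-0.14]},{"jaw": 30,"offset": [0,0,0],"angular": [0,0,-0.14]}])

```text
clock: 18.92
position: [0.5736, -0.1566, 0.1527]
orientation: [0.918, 0.397, 0.001, 0.001]
contact_force: [-2.8, 0.7, 8.7]
grip_width: 0.044
```

apply_moves(commands=[{"jaw": 30,"offset": [0,0,0],"angular": [0,0,-0.14]},{"jaw": 30,"offset": [0,0,0],"angular": [0,0,-0.14]},{"jaw": 30,"offset": [0,0,0],"angular": [0,0,-0.14]},{"jaw": 30,"offset": [0,0,0],"angular": [0,0,-0.14]},{"jaw": 30,"offset": [0,0,0],"angular": [0,0,-0.14]}])

```text
clock: 19.55
position: [0.5736, -0.1568, 0.1527]
orientation: [0.726, 0.688, 0.0, 0.001]
contact_force: [-4.1, 0.2, 9.0]
grip_width: 0.0439
```

```bash
python3 plan.py .573 -.157 .2 -134 1
```

```text
now [ 0.5736 -0.1568  0.1527] yaw 86.89 tilt 0.14 j6 -1.845 F [-4.1  0.2  9. ] M [-0.15  0.66 -0.1 ] w 43.9 t 19.55
turn/row 3.8552
[-0.2, -0.5, -47.3]
```

apply_moves(commands=[{"jaw": 30,"offset": [0,0,0],"angular": [0,0,-0.14]},{"jaw": 30,"offset": [0,0,0],"angular": [0,0,-0.14]},{"jaw": 30,"offset": [0,0,0],"angular": [0,0,-0.14]},{"jaw": 30,"offset": [0,0,0],"angular": [0,0,-0.14]},{"jaw": 30,"offset": [0,0,0],"angular": [0,0,0]}])

```text
clock: 20.18
position: [0.5737, -0.157, 0.1527]
orientation: [0.509, 0.861, 0.0, 0.001]
contact_force: [-2.7, -1.3, 7.1]
grip_width: 0.0441
```

apply_moves(commands=[{"jaw": 80,"offset": [0,0,0],"angular": [0,0,0]},{"jaw": 80,"offset": [0,0,0],"angular": [0,0,0]},{"jaw": 80,"offset": [0,0,0],"angular": [0,0,0]},{"jaw": 80,"offset": [0,0,0],"angular": [0,0,0]},{"jaw": 80,"offset": [0,0,-10],"angular": [0,0,0]}])

```text
clock: 20.8
position: [0.5728, -0.1564, 0.161]
orientation: [0.51, 0.86, -0.0, -0.001]
contact_force: [-1.0, 0.3, -0.4]
grip_width: 0.08
```

apply_moves(commands=[{"jaw": 80,"offset": [0,0,-20],"angular": [0,0,0]},{"jaw": 80,"offset": [0,0,-20],"angular": [0,0,0]},{"jaw": 80,"offset": [0,0,0],"angular": [0,0,0.14]},{"jaw": 80,"offset": [0,0,0],"angular": [0,0,0.16]},{"jaw": 80,"offset": [0,0,0],"angular": [0,0,0.16]}])

```text
clock: 21.42
position: [0.5732, -0.1566, 0.2021]
orientation: [0.694, 0.72, 0.0, 0.0]
contact_force: [-0.3, 0.4, -0.2]
grip_width: 0.0798
```

```bash
python3 plan.py .5738 -.1567 .2 -61 14; python3 m.py
```

```text
now [ 0.5732 -0.1566  0.2021] yaw 92.06 tilt 0.05 j6 -1.935 F [-0.3  0.4 -0.2] M [ 0.05  0.04 -0.01] w 79.8 t 21.425
turn/row 0.1908
[-0.0, 0.0, 0.1]
[-0.0, 0.0, 0.1]
[0.0, 0.0, 0.1]
[0.0, 0.0, 0.1]
[0.0, 0.0, 0.1]
[0.0, 0.0, 0.1]
[0.0, 0.0, 0.1]
[0.0, 0.0, 0.1]
[0.0, 0.0, 0.1]
[0.0, 0.0, 0.1]
[0.0, -0.0, 0.1]
[0.0, -0.0, 0.1]
[0.0, -0.0, 0.1]
[0.0, -0.0, 0.1]Traceback (most recent call last):
  File "m.py", line 11, in <module>
    print(n,len(h),r.x.round(4),np.abs(r.fun).max().round(4),(np.median(P[:,2])-z).round(4))
                                ~~~~~~~~~~~~~~~~~^^
    return umr_maximum(a, axis, None, out, keepdims, initial, where)
ValueError: zero-size array to reduction operation maximum which has no identity
```

```bash
cat > w.py <<'E'
from h import *
from rig import bot
import sys
c=bot.camera("wrist");C=cloud(c);cc=(.5735,-.1567)
cv2.imwrite(f"pics/{sys.argv[1]}.png",c["color"][:,:,::-1])
P=sel(C,cc,.092,.137,.149);print("plate",hullc(P)[:2],np.median(P[:,2]))
A=np.c_[P[:,:2]-cc,np.ones(len(P))];q=np.linalg.lstsq(A,P[:,2],rcond=None)[0];print("tilt",q[:2],q[2],len(P))
P=sel(C,cc,.09,.155,.163);P=P[np.hypot(*(P[:,:2]-cc).T)>.028]
if len(P)>20: print("bar",cv2.minAreaRect(P[:,:2].astype(np.float32)),P.mean(0),np.degrees(np.arctan2(*(P.mean(0)[:2]-cc)[::-1])),len(P))
E
python3 w.py d1
```

```text
plate (((0.5741500854492188, -0.15625527501106262), 0.08796306699514389), (array([ 0.57367528, -0.15622248]), np.float64(0.08718014898332498))) 0.14312934972776187
tilt [-9.16003168e-05 -3.96869486e-04] 0.14321194844993326 31793
bar ((0.5302014350891113, -0.1901988685131073), (0.04979245364665985, 0.02562577649950981), 28.799257278442383) [ 0.52863498 -0.18835677  0.15730781] -144.793197598841 2264
```

View pics/d1.png

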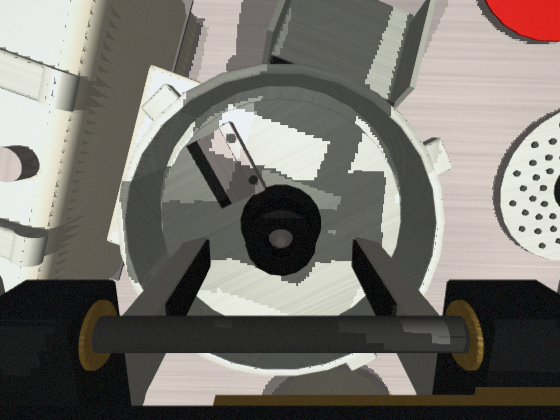

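apply_moves(commands=[{"jaw": 80,"offset": [0,0,0],"angular": [0,0,0.178]},{"jaw": 80,"offset": [0,0,0],"angular": [0,0,0.178]},{"jaw": 80,"offset": [0,0,0],"angular": [0,0,0.178]},{"jaw": 80,"offset": [0,0,0],"angular": [0,0,0.178]},{"jaw": 80,"offset": [0,0,0],"angular": [0,0,0.178]}])

```text
clock: 22.15
position: [0.5731, -0.1565, 0.2017]
orientation: [0.936, 0.353, 0.0, 0.0]
contact_force: [-0.6, -0.4, -0.3]
grip_width: 0.0799
```

apply_moves(commands=[{"jaw": 80,"offset": [0,0,0],"angular": [0,0,0.178]},{"jaw": 80,"offset": [0,0,0],"angular": [0,0,0.178]},{"jaw": 80,"offset": [0,0,0],"angular": [0,0,0.178]},{"jaw": 80,"offset": [0,0,0],"angular": [0,0,0.178]},{"jaw": 80,"offset": [0,0,0],"angular": [0,0,0.178]}])

```text
clock: 22.78
position: [0.5731, -0.1566, 0.2017]
orientation: [0.996, -0.085, 0.0, 0.0]
contact_force: [-0.8, 0.3, 0.3]
grip_width: 0.0796
```

apply_moves(commands=[{"jaw": 80,"offset": [0,0,0],"angular": [0,0,0.178]},{"jaw": 80,"offset": [0,0,0],"angular": [0,0,0.178]},{"jaw": 80,"offset": [0,0,0],"angular": [0,0,0.178]},{"jaw": 80,"offset": [0,0,0],"angular": [0,0,0.178]},{"jaw": 80,"offset": [0,0,0],"angular": [0,0,0.178]}])

```text
clock: 23.4
position: [0.5731, -0.1565, 0.2017]
orientation: [0.863, -0.505, 0.0, -0.0]
contact_force: [-0.5, 0.0, 0.9]
grip_width: 0.0801
```

```bash
python3 plan.py .5738 -.1565 .156 -61.2 1; python3 w.py d2
```

```text
now [ 0.5731 -0.1565  0.2017] yaw -60.7 tilt 0.02 j6 0.731 F [-0.5  0.   0.9] M [ 0.02  0.16 -0.05] w 80.1 t 23.4
turn/row 0.0087
[0.3, -0.6, 45.7]
plate (((0.5745686888694763, -0.15596552193164825), 0.08800208568572998), (array([ 0.5752568 , -0.15576903]), np.float64(0.08716590569456803))) 0.1431004158423878
tilt [ 7.25689654e-05 -2.15754444e-04] 0.14317950794230316 33686
bar ((0.5355784893035889, -0.18731610476970673), (0.037344880402088165, 0.02523886226117611), 28.60929298400879) [ 0.53449212 -0.18590395  0.15715766] -143.17897861491386 1201
```

View pics/d2.png

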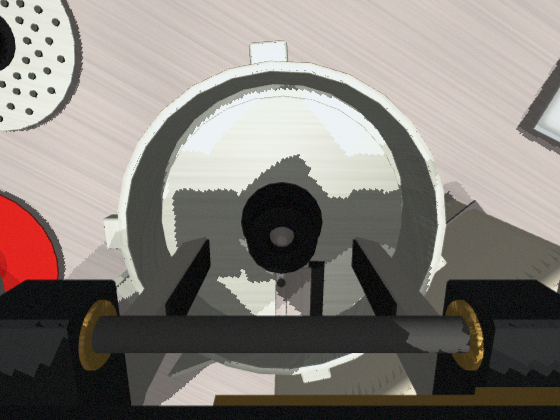

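apply_moves(commands=[{"jaw": 80,"offset": [0.4,-0.6,15],"angular": [0,0,0.008]},{"jaw": 80,"offset": [0,0,15],"angular": [0,0,0]},{"jaw": 80,"offset": [0,0,10],"angular": [0,0,0]},{"jaw": 80,"offset": [0,0,5.5],"angular": [0,0,0]},{"jaw": 30,"offset": [0,0,0],"angular": [0,0,0]}])

```text
clock: 24.08
position: [0.5737, -0.1566, 0.1554]
orientation: [0.861, -0.508, -0.0, 0.0]
contact_force: [1.0, -0.5, -0.6]
grip_width: 0.0732
```

apply_moves(commands=[{"jaw": 30,"offset": [0,0,0],"angular": [0,0,0]},{"jaw": 30,"offset": [0,0,0],"angular": [0,0,0]},{"jaw": 30,"offset": [0,0,0],"angular": [0,0,0]},{"jaw": 30,"offset": [0,0,0],"angular": [0,0,0]},{"jaw": 30,"offset": [0,0,0],"angular": [0,0,0]}])

```text
clock: 24.7
position: [0.5739, -0.1567, 0.156]
orientation: [0.861, -0.508, 0.0, -0.0]
contact_force: [-0.4, -1.3, 2.1]
grip_width: 0.044
```

apply_moves(commands=[{"jaw": 30,"offset": [0,0,0.3],"angular": [0,0,0]},{"jaw": 30,"offset": [0,0,0],"angular": [0,0,-0.05]},{"jaw": 30,"offset": [0,0,0],"angular": [0,0,-0.1]},{"jaw": 30,"offset": [0,0,0],"angular": [0,0,-0.1]},{"jaw": 30,"offset": [0,0,0],"angular": [0,0,-0.1]}])

```text
clock: 25.32
position: [0.5739, -0.1567, 0.156]
orientation: [0.937, -0.349, 0.0, -0.0]
contact_force: [-0.6, -0.8, 5.3]
grip_width: 0.044
```

```bash
python3 plan.py .5738 -.1565 .156 -61.2 1
```

```text
now [ 0.5739 -0.1567  0.156 ] yaw -40.85 tilt 0.04 j6 0.385 F [-0.6 -0.8  5.3] M [-0.15  0.23 -0.13] w 44.0 t 25.325
turn/row 0.3552
[-0.2, -0.1, -0.0]
```

Moment is −0.13 N m, so the disc is turning. Continue.

apply_moves(commands=[{"jaw": 30,"offset": [0,0,0],"angular": [0,0,-0.14]},{"jaw": 30,"offset": [0,0,0],"angular": [0,0,-0.14]},{"jaw": 30,"offset": [0,0,0],"angular": [0,0,-0.14]},{"jaw": 30,"offset": [0,0,0],"angular": [0,0,-0.14]},{"jaw": 30,"offset": [0,0,0],"angular": [0,0,-0.14]}])

```text
clock: 25.95
position: [0.5739, -0.1567, 0.156]
orientation: [1.0, -0.006, 0.0, 0.0]
contact_force: [-2.0, 0.4, 5.5]
grip_width: 0.0442
```

apply_moves(commands=[{"jaw": 30,"offset": [0,0,0],"angular": [0,0,-0.14]},{"jaw": 30,"offset": [0,0,0],"angular": [0,0,-0.14]},{"jaw": 30,"offset": [0,0,0],"angular": [0,0,-0.14]},{"jaw": 30,"offset": [0,0,0],"angular": [0,0,-0.14]},{"jaw": 30,"offset": [0,0,0],"angular": [0,0,-0.14]}])

```text
clock: 26.58
position: [0.5739, -0.1567, 0.156]
orientation: [0.941, 0.337, 0.0, 0.0]
contact_force: [-2.3, -0.3, 5.0]
grip_width: 0.0443
```

apply_moves(commands=[{"jaw": 30,"offset": [0,0,0],"angular": [0,0,-0.14]},{"jaw": 30,"offset": [0,0,0],"angular": [0,0,-0.14]},{"jaw": 30,"offset": [0,0,0],"angular": [0,0,-0.14]},{"jaw": 30,"offset": [0,0,0],"angular": [0,0,-0.14]},{"jaw": 30,"offset": [0,0,0],"angular": [0,0,-0.1]}])

```text
clock: 27.2
position: [0.5738, -0.1567, 0.156]
orientation: [0.781, 0.624, 0.0, 0.0]
contact_force: [-1.1, -0.7, 5.7]
grip_width: 0.0439
```

```bash
python3 plan.py .5738 -.1565 .156 -61.2 1
```

```text
now [ 0.5738 -0.1567  0.156 ] yaw 77.22 tilt 0.03 j6 -1.676 F [-1.1 -0.7  5.7] M [-0.12  0.39 -0.15] w 43.9 t 27.2
turn/row 2.4159
[0.2, -0.1, -0.0]
```

apply_moves(commands=[{"jaw": 80,"offset": [0,0,0],"angular": [0,0,0]},{"jaw": 80,"offset": [0,0,0],"angular": [0,0,0]},{"jaw": 80,"offset": [0,0,0],"angular": [0,0,0]},{"jaw": 80,"offset": [0,0,0],"angular": [0,0,0]},{"jaw": 80,"offset": [0,0,0],"angular": [0,0,0]}])

```text
clock: 27.82
position: [0.5738, -0.1565, 0.1554]
orientation: [0.783, 0.622, -0.0, -0.0]
contact_force: [0.1, -0.5, 0.2]
grip_width: 0.0797
```

apply_moves(commands=[{"jaw": 80,"offset": [0,0,-10],"angular": [0,0,0]},{"jaw": 80,"offset": [0,0,-20],"angular": [0,0,0]},{"jaw": 80,"offset": [0,0,-30],"angular": [0,0,0]},{"jaw": 80,"offset": [0,0,-20],"angular": [0,0,0]},{"jaw": 80,"offset": [0,0,0],"angular": [0,0,0]}])

```text
clock: 28.45
position: [0.5743, -0.1568, 0.2373]
orientation: [0.783, 0.623, 0.001, 0.001]
contact_force: [0.5, 0.3, -0.1]
grip_width: 0.0799
```

```bash
python3 plan.py .5738 -.1565 .156 -61.2 1; python3 w.py e1
python3 - <<'E'
from h import *
from rig import bot
c=bot.camera("top");C=cloud(c);a=cloud(ld("a_top.npz"))
for n,q,r,z0,z1 in(("squ",(.75,.086),.05,.1,.2),("push",(.717,.283),.06,.11,.13),("grater",(.5615,.168),.1,.006,.02)):
    for K in(a,C):
        P=sel(K,q,r,z0,z1);print(n,len(P),P.mean(0).round(3) if len(P) else 0)
E
```

```text
now [ 0.5743 -0.1568  0.2373] yaw 77.0 tilt 0.19 j6 -1.672 F [ 0.5  0.3 -0.1] M [-0.05  0.03  0.01] w 79.9 t 28.45
turn/row 2.4121
[0.2, -0.8, 81.3]
plate (((0.5739904642105103, -0.15616324543952942), 0.08809686452150345), (array([ 0.57374083, -0.15623844]), np.float64(0.08757901053587969))) 0.1431219324128823
tilt [0.00030695 0.0002014 ] 0.14319400227837323 27716
bar ((0.6295626759529114, -0.15993037819862366), (0.02515561319887638, 0.04886263608932495), 78.09481048583984) [ 0.62864708 -0.16147701  0.15726777] -4.950778779630449 1322
squ 600 [0.749 0.082 0.13 ]
squ 599 [0.749 0.082 0.13 ]
push 919 [0.716 0.282 0.12 ]
push 919 [0.716 0.282 0.12 ]
grater 3236 [0.558 0.172 0.014]
grater 3235 [0.558 0.172 0.014]
```

View pics/e1.png

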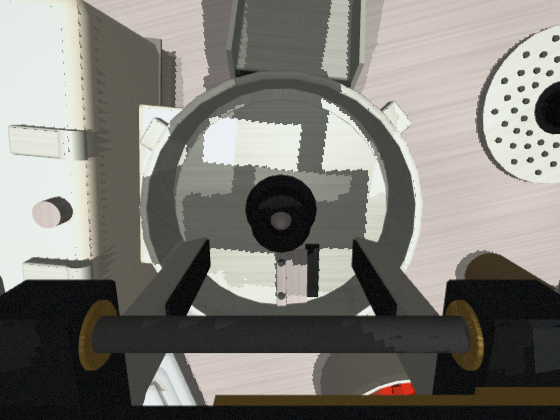

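The wrist picture shows the disc home and the bar at (281,275), clear of the open fingers. Its plate is at 143.1 mm (143 expected) and level, and the bystanders have not moved.

```bash
python3 -c "
from rig import bot
print(bot.finish_job(), bot.get_obs()['clock'])"
```

```text
the job is handed in; nothing more can be done
the job is handed in; nothing more can be done
```

The slicing disc is fitted, home and let go, and I handed the job in at about 28.5 s of the 70 s. No verdict was reported.

**Fitting:** I gripped the disc by its hub and read the key angle as about 46° in both the top and side pictures. With the disc lined up to that angle, the slots dropped over the key without a search. I then pressed it past the seal at about 10 N. It stopped about 5.9 mm below first contact, against the 5.5 mm given. The highest force I read on the tool was about 16 N.

**Turning:** I turned it anticlockwise about 392° (6.8 rad, counted from the bar's angle) in two hub grips. I lifted the fingers clear of the blade between the two. The turning moment was 0.10 to 0.15 N m, about the spindle's own friction. The readings showed no sign of contact with the chamber.

**Last checks:**
- **Height and level:** the plate top is at 143.1 mm (143 expected when home), and its tilt is below 0.001 rad.
- **Centring:** the disc's centre reads (0.574, −0.156). My first estimate of the spindle axis was (0.573, −0.157), about 1 mm away and within the camera calibration.
- **Robot clear:** the open gripper stood above the hub with no force on it.
- **Bystanders:** the grater, squeeze bottle and pusher have not moved.

**Disagreements:** the side and top views differed by up to 4 mm on the disc's position while it was held high. I averaged them on the way in, then trimmed the sideways position by the measured force once pressing began. With the gripper over the chamber, the circle fits from those two views were not usable, so the final figures come from the wrist camera.

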